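Slide the drip tray home under the dish drainer

TASK

The emptied drip tray lies on the worktop to the right of the dish drainer. Push it along the worktop with your fingers, plain end first, in between the drainer's two wire feet until it is fully home against the stop bar at the back; slide it only, never lift or tip it. Leave everything else where it stands, and do not lean on the drainer.

Things in the scene. Friction and masses are not known exactly. Their poses are not given: they have to be found in the camera images.
- rack: Fixed steel-wire dish drainer, 224 (x) x 192 (y) x 122 mm high, with a mug and a tumbler in it. Origin: centre of its footprint on the worktop, z up. +y is the direction in which the tray goes in; the open front is its -y end, to the robot's right. Basket underside 58 mm above the worktop. With the tray home, the tray's origin is at x = 0, y = -35 mm here and its axes lie along the rack's.
- rack_mouth (a point): Middle of the gap between the drainer's two front legs, 15 mm above the worktop, at y = -90 mm of the rack. The feet are 10 mm round wires on the worktop along the rack's y at x = -78 and +78 mm, from y = -90 to +90 mm, rising as legs at both ends: the clear gap is 146 mm wide (x = -73 to +73) all the way in.
- rack_stop (a point): Middle of the front face of the stop bar, a 10 mm cross wire between the rear legs at 16 mm height, at y = +75 mm of the rack. It is rigid: the tray's far end rests against it when home.
- tray: Loose grey plastic drip tray, open on top, 140 (x) x 220 (y) x 30 mm high, walls 4 mm, corners rounded at 18 mm; about 0.35 kg, slides with a push of a few newtons. Origin: centre of its underside, z up. +y is the plain end that goes in first and faces the drainer's front within about 40 degrees at the start.
- tray_near_end (a point): Middle of the outside of the tray's other end, y = -110 mm, 15 mm up: a flat upright wall 104 mm wide between the corners, where there is a 55 mm deep bay behind a low cross-divider. This end stays 55 mm outside the drainer's front when the tray is home, and is the end to push.
- mug: Mug 86 x 120 x 101 mm standing upside down in the drainer basket; origin at the centre of its bottom, which is up, 165 mm above the worktop. Leave it.
- tumbler: Plastic tumbler 80 mm across, 91 mm high, standing upside down in the drainer basket; origin at the centre of its bottom, which is up, 155 mm above the worktop. Leave it.
- soap: Green dish soap bottle 51 x 86 x 235 mm, standing behind the work; origin at the centre of its underside. Leave it.
- brush: Dish brush 36 x 270 x 62 mm lying behind the work; origin under its middle. Leave it.
- apple: Apple, 80 mm across, 69 mm high, behind the work, beside the microwave; origin under its middle. Leave it. (The microwave is fixed and solid: its front is at x = 0.53 m, its left side at y = -0.25 m, its top 0.29 m above the worktop.)
- jam_jar: Jam jar with a lid, 65 mm across, 97 mm high, to the right; origin at the centre of its underside. Leave it.
- board: White chopping board 190 x 300 x 8 mm lying flat far to the right; origin at the centre of its underside. Leave it.
- lemon: Lemon, 83 x 58 x 58 mm, lying on the white chopping board; origin under its middle. Leave it.

How it is judged (in metres and radians):
At the end, for the whole second after the job is handed in: The tray lies flat and still on the worktop under the drainer, between its two feet, plain end within 6 mm of the stop bar, square to the drainer within 0.05 rad and centred within 6 mm; everything else stands where it stood (y of tray in the frame of rack between -0.041 and -0.031 m and x of tray in the frame of rack between -0.006 and 0.006 m and angle between the y axis of tray and the y axis of rack, either way round below 0.05 rad and height (world z) of tray below 0.005 m and angle between tray's own z axis and vertical below 0.05 rad and linear speed of tray below 0.01 m/s); the robot touches nothing.
It fails at once if the tray is lifted more than 12 mm off the worktop (height (world z) of tray above 0.012 m).
It fails at once if the tray is tipped more than 0.15 rad (angle between tray's own z axis and vertical above 0.15 rad).
It fails at once if the robot presses on the drainer with more than 12 N (contact force between any of the arm, the fingers and rack above 12 N).
It fails at once if the mug or the tumbler in the drainer is moved more than 20 mm or tipped (distance of any of mug, tumbler from where it was at the start of the episode above 0.02 m or angle between any of mug, tumbler's own z axis and vertical below 2.84 rad).
It fails at once if the soap bottle, brush, apple, jam jar, lemon or white board is moved more than 20 mm (distance of any of soap, brush, apple, jam_jar, board, lemon from where it was at the start of the episode above 0.02 m).
It also fails if it takes over 67 s, if anything falls off the work surface, if the arm or the gripper's body presses on something with over 40 N, if the wrist force passes 120 N, or if a joint passes its speed limit or range.

ROBOT

A 7-joint arm with a two-finger parallel gripper is mounted at the origin on a cart in front of the work surface, level with it; the furniture and walls round the work are solid. World frame = base frame: x ahead of the robot, y to its left, z up, the work surface at z = 0. Lengths are in mm, angles in rad, forces in N, time in s.
With the tool pointing down it reaches from about 400 to 875 mm from the base axis. Payload 4.4 kg.
Tool frame: the origin (TCP) lies at the very end of the fingers, on their centre line; the grasp point (between the pads) lies ctrl.grip_point_offset behind it (ctrl.grip_point_offset is the distance from the TCP to the grasp point, in mm); z points along the fingers, y is the line along which they close (so a half turn about z gives the same grasp; the last joint's range is limited). The gripper opens to 85 mm and grips with 20 to 120 N. Pads are 22 mm wide; open, the fingers measure 114 mm over their backs; the gripper's body (76 mm by 85 mm) begins 54 mm behind the grasp point. The pads swing forward as they close: fully open they stand 13 mm farther back than shut.
Start: joints at [1.154, 0.628, 0.038, 1.517, -0.027, 0.996, -0.02], TCP at [223.4, -610.418, 231.313] pointing down, gripper open.
Joint ranges: [-3.06, 3.06], [-0.37, 2.12], [-1.25, 1.32], [0.18, 2.47], [-1.1, 4.24], [0.23, 1.98], [-2.94, 2.94]. Speed limits (rad/s): [2.57, 2.57, 3.14, 3.14, 3.14, 3.14, 3.14].

INTERFACE

Orientations are given as [roll, pitch, yaw] about the fixed x, y, z axes, in that order (R = Rz(yaw) Ry(pitch) Rx(roll)).
In Python, from cell import read_state, cams, ctrl, models gives the robot as it stands. The module is installed in compiled form; this text tells all that it offers.
- The arm moves only by the shell command python3 -m creep 'ROWS'. ROWS is a JSON list of rows, 1 to 12 of them, each an object with the fields pos (a list: dx, dy, dz in shares of the most that a row can go, 1 being 50 mm), rotvec (a list: a rotation vector rx, ry, rz in parts of the range, where 1.0 means 2 rad), aperture (the finger opening in mm); a field left out counts as zero (the opening has to be given); each row shifts and turns the commanded pose from where the row before left it, along the tool's axes as they then stand; what a row does not reach is not made up. A row lasts 1/10 s, in which the tool goes at most 50 mm and 0.15 rad, less where a joint would pass 70% of its speed; a pose out of reach is approached as far as the arm can. The fingers move at their own pace and stop on an object; the grip force is fixed at half the most. Time passes only in rows, so rows that do not move let the fingers close. It prints the time, the measured TCP pose, the force, the opening and the grip force at its end. Shift and turn numbers lie between -1 and 1, and a call with a number outside is refused. Input that does not fit is refused with a message, and nothing moves.
- read_state(): the state, without advancing time (a new reading comes with each control period).
- cams.get_image(name): name is "scene" or "top" or "wrist"; returns (picture, depth): 420x560x3 uint8, blue, green, red; 420x560 float32, mm along the optical axis (not along the pixel's ray), 0 where there is no reading.
- cams.calibration(name): a dict with "fx", "fy", "cx", "cy" (pixels), "k1" (the pictures are not rectified: a ray, as slopes to the right and down, at radius r is drawn at 1 + k1 r^2 times it, then the intrinsics apply), "rvec" (rotation vector, rad) and "tvec" (3), from world to camera coordinates, as OpenCV has them; the wrist camera has in their place "hand_eye" (4x4, takes a point from camera to tool coordinates, whose origin is the TCP and whose axes are the flange's). Camera axes: x right, y down, z forward; pixel columns grow to the right and rows downward; lengths in mm; the calibration is good to about 2 mm. A picture is of the moment at which its call begins: read the wrist's pose just before it. calibration takes no time and is no camera call.
- ctrl.finish_job(): hands the job in; it is judged then, once.
Trained networks look in the newest picture that a camera, given by its name, has taken for a name from the list of things; names that differ only in an ending like _2 or _b are one class to them, and where a whole thing is asked for, a point or a joint stands for the part that bears it (a point fixed in the world has none). Each returns a list of dicts, best first, with "confidence" (0 to 1); they miss things now and then, are a little off and sometimes report something else, mostly with a low value. They report only what shows in the picture. A call takes as long as a camera call.
- models.search_frame(thing, camera): "extent" ([left, top, right, bottom] in pixels, round what is visible of it).
- models.mark_of(thing, camera): "position" ([column, row] in pixels: a listed point, or the origin of a listed thing).
The state is a dict: "clock": time; "qpos": joint angles; "qd": joint speeds; "tau": joint torques, N m; "eef_pos": TCP position; "tool_rot": TCP orientation; "force": force on the tool from outside, world axes, zero at the start; "torque": the same for the moment, N m; "width": finger opening in mm; "gripper_force": force on a finger pad.
Only numpy, scipy, OpenCV 4.12 (cv2) and the standard library are available. Lean on these libraries where they do the work, as an engineer would, in place of code of your own. Each camera call takes 0.05 s, during which the arm holds its last target. There are 200 camera calls.

## Working session

There is one attempt and no reset: what is moved stays moved. The work goes in short steps, Python scripts to look and compute and a shell command to move; the robot and the scene stay as the last step left them, time stands still between calls to the robot, and variables do not carry over. Pictures are saved under pics/ and viewed, at most 10 in all, crops included, and the job is handed in when it is done.

```bash
mkdir -p pics; cat > h.py <<'E'
import numpy as np, cv2
from cell import read_state, cams, ctrl, models
from scipy.spatial.transform import Rotation as R
def wc(name):
    c=cams.calibration(name)
    if name=="wrist":
        s=read_state();T=np.eye(4);T[:3,:3]=R.from_euler('xyz',s['tool_rot']).as_matrix();T[:3,3]=s['eef_pos']
        M=T@np.array(c['hand_eye']);return c,M
    r=cv2.Rodrigues(np.array(c['rvec'],float))[0];M=np.eye(4);M[:3,:3]=r.T;M[:3,3]=-r.T@np.array(c['tvec'],float).ravel();return c,M
def slopes(c,px):
    p=np.atleast_2d(np.array(px,float));d=np.stack([(p[:,0]-c['cx'])/c['fx'],(p[:,1]-c['cy'])/c['fy']],1);u=d.copy()
    for _ in range(20): u=d/(1+c['k1']*(u**2).sum(1,keepdims=True))
    return u
def onz(name,px,z,cm=None):
    c,M=cm or wc(name);u=slopes(c,px);d=np.c_[u,np.ones(len(u))]@M[:3,:3].T
    t=(z-M[2,3])/d[:,2];return M[:3,3]+d*t[:,None]
def cloud(name,dep,cm=None):
    c,M=cm or wc(name);h,w=dep.shape;v,u=np.mgrid[:h,:w];s=slopes(c,np.c_[u.ravel(),v.ravel()])
    P=np.c_[s,np.ones(len(s))]*dep.reshape(-1,1);return (P@M[:3,:3].T+M[:3,3]).reshape(h,w,3)
E
python3 - <<'E'
from h import *
for n in ("top","scene"):
    im,d=cams.get_image(n);cv2.imwrite(f'pics/{n}0.png',im);np.save(f'{n}0.npy',d)
    print(n,wc(n)[1][:3,3])
    for t,z in (("rack_mouth",15),("rack_stop",16),("tray_near_end",15),("tray",0),("rack",0),("jam_jar",0)):
        for r in models.mark_of(t,n)[:2]: print(t,np.round(r['position'],1),round(r['confidence'],2),np.round(onz(n,r['position'],z),1))
print(read_state())
print(ctrl.grip_point_offset)
E
```

```text
top [-118.7379006  -423.28611913 1638.35630077]
rack_mouth [189.5 202. ] 0.8 [[499.4 234.2  15. ]]
rack_stop [151.2 178.4] 0.83 [[520.9 403.3  16. ]]
tray_near_end [274.6 241.8] 0.87 [[494.5 -95.9  15. ]]
tray [240.5 245.1] 0.81 [[439.6   4.3   0. ]]
tray [330.4 294. ] 0.21 [[ 415.6 -334.3    0. ]]
rack [166.3 188.3] 0.65 [[516.3 341.7   0. ]]
rack [151.7 178.1] 0.47 [[529.  410.6   0. ]]
scene [-697.79138703 1150.07152744 1080.36495243]
rack_stop [187.4 282.8] 0.9 [[520.7 402.9  16. ]]
tray_near_end [297.2 233.3] 0.89 [[ 500.2 -102.2   15. ]]
tray [287.2 248.7] 0.95 [[463.8 -12.6   0. ]]
rack [206.3 278.8] 0.63 [[514.5 329.2   0. ]]
jam_jar [352.2 223.3] 0.72 [[ 420.1 -345.4    0. ]]
jam_jar [231.1 220.7] 0.64 [[769.9  14.    0. ]]
{'clock': 0.7, 'qpos': array([ 1.15425543,  0.62834526,  0.03850988,  1.51740247, -0.02703931,
        0.99628575, -0.01999086]), 'qd': array([ 0.00085611,  0.00051641, -0.00013157, -0.00048717,  0.00170121,
       -0.00174605, -0.00167239]), 'tau': array([-4.20949136e-04, -5.63115621e+01,  1.22561786e+00, -1.93748707e+01,
        1.10923636e-02,  1.60962041e-03, -8.51144307e-06]), 'eef_pos': array([ 223.37503775, -610.43703982,  231.34830828]), 'tool_rot': array([ 3.14151634e+00, -6.75337654e-05,  3.50695617e-01]), 'force': array([0.17392132, 0.00142108, 0.62662359]), 'torque': array([ 0.01160873, -0.00256927, -0.02768082]), 'gripper_force': 0.0, 'width': 85.46593911068916}
18.700000000000003
```

View pics/top0.png

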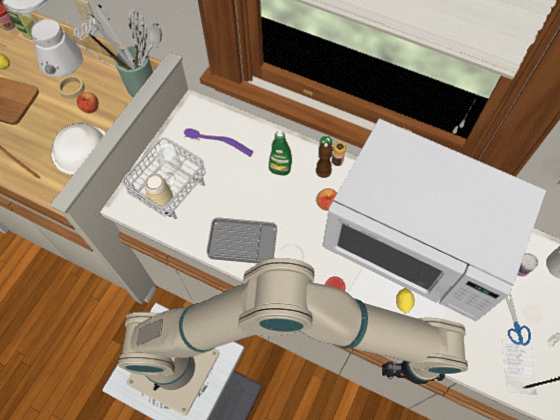

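View pics/scene0.png

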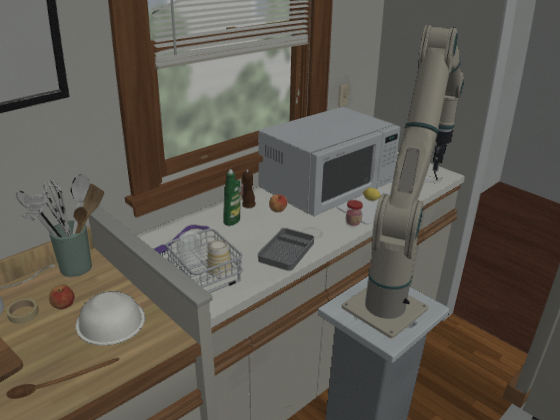

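The top view shows the tray at about (242,240), plain end left, and the drainer at (165,180). The robot's arm is on the right, with nothing between the tray and the mouth. I'll move the wrist camera over the tray for a finer look.

The manual's scale: shifts go in shares of 50 mm and turns go in shares of 2 rad. Converting my numbers, -31 mm is -0.62, 28 mm is 0.56.

```bash
python3 -m creep '[{"pos":[0.56, -0.62, -0.2], "aperture":85}, {"pos":[0.56, -0.62, -0.2], "aperture":85}, {"pos":[0.56, -0.62, -0.2], "aperture":85}, {"pos":[0.56, -0.62, -0.2], "aperture":85}, {"pos":[0.56, -0.62, -0.2], "aperture":85}, {"pos":[0.56, -0.62, -0.2], "aperture":85}, {"pos":[0.56, -0.62, -0.2], "aperture":85}, {"pos":[0.56, -0.62, -0.2], "aperture":85}, {"pos":[0.56, -0.62, -0.2], "aperture":85}, {"pos":[0.56, -0.62, -0.2], "aperture":85}, {"pos":[0.56, -0.62, -0.2], "aperture":85}, {"pos":[0.56, -0.62, -0.2], "aperture":0}]'
cat > look.py <<'E'
from h import *
import sys
cm=wc("wrist");im,d=cams.get_image("wrist");n=sys.argv[1];cv2.imwrite(f'pics/{n}.png',im);np.savez(n,d=d,M=cm[1],im=im)
s=read_state();print(s['clock'],s['eef_pos'],s['tool_rot'],s['qpos'].round(2),'cam',cm[1][:3,3].round(),cm[1][:3,2].round(2))
for t,z in (("rack_mouth",15),("rack_stop",16),("tray_near_end",15),("tray",0)):
    for r in models.mark_of(t,"wrist")[:1]: print(t,np.round(r['position'],1),round(r['confidence'],2),np.round(onz("wrist",r['position'],z,cm),1))
E
python3 look.py w1
```

```text
clock: 1.9
eef_pos: [411.5, -144.0, 352.1]
tool_rot: [3.141, -0.001, 0.351]
force: [0.3, -0.7, 0.0]
width: 72.9
gripper_force: 0.0
1.95 [ 415.32685101 -136.55113484  353.72438524] [-3.14007941 -0.00703106  0.36030929] [ 0.36  0.18 -0.13  1.89  0.02  1.07 -0.98] cam [ 482. -118.  494.] [-0.28 -0.1  -0.96]
tray_near_end [266.  107.2] 0.82 [[ 493.4 -100.4   15. ]]
tray [192.5 112.1] 0.83 [[447.8   5.9   0. ]]
```

View pics/w1.png

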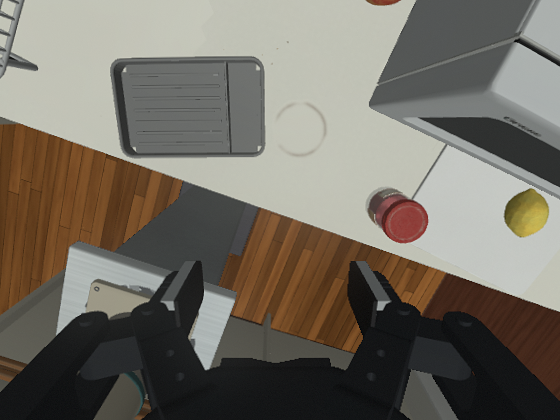

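The wrist view shows the tray with outline corners at about (112,57), (265,57), (265,156) and (122,157). The jar sits at (400,215) and the rack foot at the top left. I'll shift left to see the tray and drainer together.

To row units: -34 mm is -0.68, 13 mm is 0.26.

```bash
python3 -m creep '[{"pos":[0.26, -0.68, -0.24], "aperture":0}, {"pos":[0.26, -0.68, -0.24], "aperture":0}, {"pos":[0.26, -0.68, -0.24], "aperture":0}, {"pos":[0.26, -0.68, -0.24], "aperture":0}, {"pos":[0.26, -0.68, -0.24], "aperture":0}, {"aperture":0}, {"aperture":0}, {"aperture":0}]'
python3 look.py w2
cat > tray.py <<'E'
from h import *
import sys
f=np.load(sys.argv[1]+'.npz');c=cams.calibration("wrist");P=cloud("wrist",f['d'],(c,f['M']));ok=f['d']>0
im=f['im'].astype(int);grey=(im.max(2)-im.min(2)<25)&(im.max(2)<190)
near=lambda x,y,r:np.hypot(P[...,0]-x,P[...,1]-y)<r
x0,y0=map(float,sys.argv[2:4])
fl=ok&near(x0,y0,300)&(im.min(2)>180)&(P[...,0]>430);print('worktop z',np.median(P[...,2][fl]))
for lo,hi in ((15,45),(22,40)):
    m=(ok&near(x0,y0,150)&(P[...,2]>lo)&(P[...,2]<hi)).astype(np.uint8)
    n,l,st,_=cv2.connectedComponentsWithStats(m);k=1+np.argmax(st[1:,4]);q=P[l==k]
    r=cv2.minAreaRect(q[:,:2].astype(np.float32));print(len(q),'z',np.percentile(q[:,2],[5,50,95]).round(1),r,)
# colour outline at z=30
m=(grey&near(x0,y0,170)).astype(np.uint8);n,l,st,_=cv2.connectedComponentsWithStats(m);k=1+np.argmax(st[1:,4])
v,u=np.nonzero(l==k);q=onz("wrist",np.c_[u,v],30,(c,f['M']))
print('colour',cv2.minAreaRect(q[:,:2].astype(np.float32)))
E
python3 tray.py w2 447 3
```

```text
clock: 2.95
eef_pos: [413.5, 34.1, 410.7]
tool_rot: [3.141, 0.002, 0.347]
force: [0.0, -0.1, -0.8]
width: 0.0
gripper_force: 0.0
3.0 [413.48363431  34.22688134 410.67191907] [3.14133891e+00 1.62161998e-03 3.46890713e-01] [ 0.09  0.11 -0.27  1.82  0.03  1.22 -1.41] cam [485.  60. 553.] [-0.28 -0.1  -0.95]
rack_stop [79.3 13.9] 0.95 [[531.5 407.1  16. ]]
tray_near_end [359.8 144.5] 0.59 [[493.7 -95.6  15. ]]
tray [296.9 147.5] 0.66 [[450.    4.7   0. ]]
worktop z -0.459920528063094
1711 z [17.1 28.8 30.9] ((452.3464660644531, 5.273643493652344), (140.85069274902344, 220.93028259277344), 20.502986907958984)
1331 z [23.8 29.3 31. ] ((452.3464660644531, 5.273643493652344), (140.85069274902344, 220.93028259277344), 20.502986907958984)
colour ((42.45151138305664, -103.17694091796875), (452.3464660644531, 1243.30859375), 19.79007911682129)
```

View pics/w2.png

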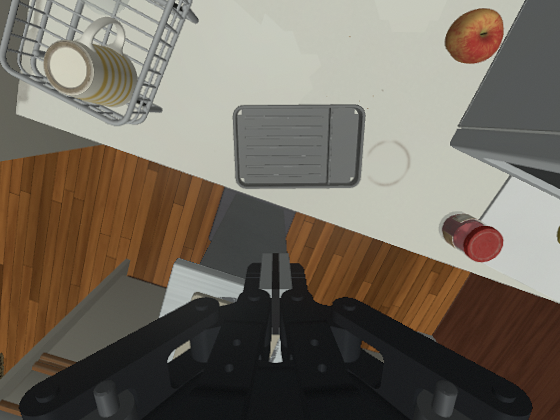

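w2 gives the tray at (452,5) with yaw 0.358, and the 140.9 x 220.9 fit matches its size. The drainer is cut off at the top left, with its front legs at (155,108) and (195,15). I'll take one more look directly above it.

To row units: -34 mm is -0.68, 12 mm is 0.24.

```bash
python3 -m creep '[{"pos":[0.24, -0.68, 0], "aperture":0}, {"pos":[0.24, -0.68, 0], "aperture":0}, {"pos":[0.24, -0.68, 0], "aperture":0}, {"pos":[0.24, -0.68, 0], "aperture":0}, {"pos":[0.24, -0.68, 0], "aperture":0}, {"aperture":0}, {"aperture":0}, {"aperture":0}]'
python3 look.py w3
cat > rack.py <<'E'
from h import *
import sys
f=np.load(sys.argv[1]+'.npz');c=cams.calibration("wrist");P=cloud("wrist",f['d'],(c,f['M']));ok=f['d']>0
near=np.hypot(P[...,0]-515,P[...,1]-325)<190
z=P[...,2];print(np.histogram(z[ok&near],bins=np.arange(-10,180,10)))
for lo,hi in ((108,130),(50,130)):
    m=ok&near&(z>lo)&(z<hi);q=P[m];r=cv2.minAreaRect(q[:,:2].astype(np.float32));print(lo,len(q),r)
q=P[ok&near&(z>5)&(z<30)];q=q[q[:,0]>390];print('low',len(q))
a=-.127;Y=np.array([-np.sin(a),np.cos(a)]);X=np.array([np.cos(a),np.sin(a)]);o=np.array([515,323])
l=np.c_[(q[:,:2]-o)@X,(q[:,:2]-o)@Y,q[:,2]];np.set_printoptions(suppress=True)
print(np.histogram2d(l[:,0],l[:,1],bins=[np.arange(-120,121,10),np.arange(-120,121,20)])[0].astype(int))
np.save('low.npy',l)
E
python3 rack.py w3; python3 tray.py w3 452 5
```

```text
clock: 4.0
eef_pos: [412.0, 215.2, 411.1]
tool_rot: [3.141, 0.001, 0.349]
force: [-0.4, 0.2, 0.0]
width: -0.1
gripper_force: 0.0
4.05 [412.02533338 215.07596636 411.21677432] [3.14069858e+00 3.18952249e-04 3.48301816e-01] [-0.2   0.2  -0.42  1.71  0.09  1.25 -1.87] cam [483. 241. 553.] [-0.28 -0.1  -0.95]
rack_mouth [229.8  75.8] 0.73 [[521.2 333.3  15. ]]
rack_stop [188.6  56.3] 0.84 [[526.8 405.3  16. ]]
tray_near_end [449.2 178.5] 0.55 [[494.6 -95.   15. ]]
tray [386.  181.3] 0.83 [[448.5   6.4   0. ]]
(array([12829,  8574,   621,   428,   275,   299,   308,  3297,   682,
         781,  1148,   603,  1498,  2448,   669,   846,  2506,  2106]), array([-10,   0,  10,  20,  30,  40,  50,  60,  70,  80,  90, 100, 110,
       120, 130, 140, 150, 160, 170]))
108 4071 ((524.60595703125, 371.91204833984375), (272.8989562988281, 223.5556640625), 82.68153381347656)
50 10765 ((524.5670166015625, 372.97454833984375), (275.52020263671875, 223.37477111816406), 82.8536605834961)
low 1562
[[ 0  0  0  0  0  0  0  0  0  0  0  0]
 [ 0  0  0  0  0  0  0  0  0  0  0  0]
 [ 0  0  0  0  0  0  0  0  0  0 
[... 519 characters left out ...]
 0  0  0  0  0  0  0  0  0  4  0]
 [ 0  0  0  0  0  0  0  0  0  0  0  0]
 [ 0  0  0  0  0  0  0  0  0  0  0  0]
 [ 0  0 23 18 14 12  3  0  0  0  0  0]
 [ 0  0 33 72 54 47 16  0  0  0  0  0]
 [ 0  0  0  0  0  0  0  0  0  0  0  0]
 [ 0  0  0  0  0  0  0  0  0  0  0  0]
 [ 0  0  0  0  0  0  0  0  0  0  0  0]]
worktop z -0.3383521810960701
1890 z [16.5 28.3 30.9] ((452.3679504394531, 5.7231597900390625), (141.23846435546875, 222.8727569580078), 20.063323974609375)
1328 z [23.1 29.2 31.2] ((452.2303161621094, 5.842414855957031), (140.87576293945312, 222.89805603027344), 19.866579055786133)
colour ((457.6889953613281, -3.48675537109375), (143.1131591796875, 254.10032653808594), 19.902902603149414)
```

View pics/w3.png

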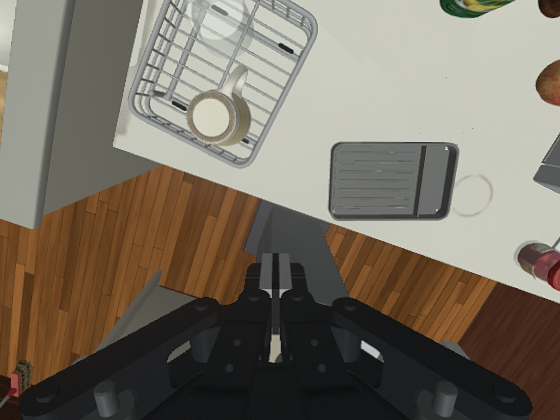

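w3 shows the drainer whole from above, with the rim spanning about (130,100)–(315,25) and the tray at (393,180). I'll fit the rack precisely using the feet, stop bar and rim.

```bash
cat > fit.py <<'E'
from h import *
np.set_printoptions(suppress=True,precision=3)
f=np.load('w3.npz');c=cams.calibration("wrist");P=cloud("wrist",f['d'],(c,f['M']));ok=f['d']>0
Q=P[ok]
o=np.array([515,323.]);a=-.125
for it in range(3):
    X=np.array([np.cos(a),np.sin(a)]);Y=np.array([-X[1],X[0]])
    L=np.c_[(Q[:,:2]-o)@X,(Q[:,:2]-o)@Y,Q[:,2]]
    rim=L[(abs(L[:,0])<125)&(abs(L[:,1])<108)&(L[:,2]>112)&(L[:,2]<126)]
    rim=rim[(abs(rim[:,0])>95)|(abs(rim[:,1])>80)]
    r=cv2.minAreaRect(rim[:,:2].astype(np.float32));print('rim',r, np.percentile(rim[:,0],[.5,99.5]),np.percentile(rim[:,1],[.5,99.5]))
    st=L[(abs(L[:,0])<65)&(L[:,1]>60)&(L[:,1]<100)&(L[:,2]>5)&(L[:,2]<28)]
    p=np.polyfit(st[:,0],st[:,1],1);print('stop slope,y',p,'std',np.std(st[:,1]-np.polyval(p,st[:,0])),'z',np.median(st[:,2]),'y range',np.percentile(st[:,1],[2,98]))
    ft=L[(abs(L[:,0]-80)<15)&(L[:,1]>-85)&(L[:,1]<10)&(L[:,2]>4)&(L[:,2]<20)]
    p=np.polyfit(ft[:,1],ft[:,0],1);print('foot+ slope,x',p,len(ft),np.percentile(ft[:,0],[3,50,97]),'ymin',np.percentile(ft[:,1],1))
    ft=L[(abs(L[:,0]+76)<15)&(abs(L[:,1])<85)&(L[:,2]>3)&(L[:,2]<14)]
    p=np.polyfit(ft[:,1],ft[:,0],1);print('foot- slope,x',p,len(ft),np.percentile(ft[:,0],[3,50,97]),'ymin',np.percentile(ft[:,1],1))
    rx,ry=(np.percentile(rim[:,0],[.5,99.5]).mean(),np.percentile(rim[:,1],[.5,99.5]).mean())
    print('o',o,'a',a); o=o+rx*X+ry*Y; 
E
python3 fit.py
```

```text
rim ((3.4624404907226562, 10.011367797851562), (193.13003540039062, 224.0306396484375), 89.38202667236328) [-107.794  113.868] [-86.359 105.734]
stop slope,y [-0.003 88.682] std 2.8166842025704573 z 19.39390666070659 y range [84.474 94.028]
foot+ slope,x [ 0.01  82.682] 292 [77.983 82.167 87.558] ymin -74.8105244102496
foot- slope,x [  0.004 -74.36 ] 209 [-80.364 -74.127 -68.584] ymin -73.89649953514159
o [515. 323.] a -0.125
rim ((0.42533111572265625, 0.32399749755859375), (193.1300506591797, 224.0306396484375), 89.38202667236328) [-110.758  110.692] [-96.04   96.012]
stop slope,y [-0.004 78.987] std 2.8282484286897267 z 19.425256466812925 y range [74.786 84.347]
foot+ slope,x [ 0.008 79.671] 290 [75.029 79.151 84.522] ymin -83.88216291125289
foot- slope,x [  0.006 -77.285] 221 [-83.361 -77.123 -71.344] ymin -83.49369407366576
o [519.221 332.233] a -0.125
rim ((0.4586334228515625, 0.33762359619140625), (193.13003540039062, 224.03065490722656), 89.38202667236328) [-110.725  110.725] [-96.026  96.026]
stop slope,y [-0.004 79.001] std 2.8282484286897263 z 19.425256466812925 y range [74.799 84.361]
foot+ slope,x [ 0.008 79.704] 290 [75.063 79.184 84.556] ymin -83.86853504873771
foot- slope,x [  0.006 -77.251] 221 [-83.328 -77.09  -71.311] ymin -83.48006621115059
o [519.186 332.224] a -0.125
```

Fit results:
- **Rack:** origin about (519.9, 332.2), yaw about -0.131.
- **Tray:** (452.3, 5.5), yaw about 0.352, so it needs about 0.48 rad of clockwise turn and 24 mm toward rack +x.

The tray's near-robot side is out of reach. I'll turn the tray by pushing its right inner wall near the plain end with closed fingers, then push the near end with spread fingers. The wrist will have the camera facing away from the drainer.

To row units: 0.143 rad / 2 = 0.0715.

```bash
python3 -m creep '[{"rotvec":[0, 0, 0.0715], "aperture":0}, {"rotvec":[0, 0, 0.0715], "aperture":0}, {"rotvec":[0, 0, 0.0715], "aperture":0}, {"rotvec":[0, 0, 0.0715], "aperture":0}, {"rotvec":[0, 0, 0.0715], "aperture":0}, {"rotvec":[0, 0, 0.0715], "aperture":0}, {"rotvec":[0, 0, 0.0715], "aperture":0}, {"rotvec":[0, 0, 0.0715], "aperture":0}, {"rotvec":[0, 0, 0.0715], "aperture":0}, {"rotvec":[0, 0, 0.0715], "aperture":0}, {"rotvec":[0, 0, 0.0715], "aperture":0}, {"aperture":0}]'
cat > to.py <<'E'
from h import *
import sys
s=read_state();t=np.array([float(v) for v in sys.argv[1:4]]);Rm=R.from_euler('xyz',s['tool_rot'])
print('tool-axes delta',Rm.inv().apply(t-s['eef_pos']).round(1),'at',s['eef_pos'].round(1),s['tool_rot'].round(3),'q',s['qpos'].round(2),'F',s['force'].round(1))
O=np.array([519.9,332.2]);a=-.131;d=s['eef_pos'][:2]-O;print('rack frame',(d@[np.cos(a),np.sin(a)]).round(1),(d@[-np.sin(a),np.cos(a)]).round(1))
E
python3 to.py 453 91 150
```

```text
clock: 5.45
eef_pos: [412.1, 214.6, 402.5]
tool_rot: [3.117, 0.003, -0.972]
force: [-0.3, 1.3, -0.2]
width: -0.1
gripper_force: 0.0
tool-axes delta [125.9  29.6 252.9] at [412.1 214.6 402.5] [ 3.117e+00  3.000e-03 -9.720e-01] q [-0.96  0.23  0.53  1.73 -0.12  1.25 -2.94] F [-0.3  1.3 -0.2]
rack frame -91.5 -130.6
```

Yaw ran into the joint-7 limit in that direction. I'll turn the other way, with tool x toward the drainer. Later I'll tilt the tool back so the camera stays clear of the rim.

To row units: -0.146 rad / 2 = -0.073.

```bash
python3 -m creep '[{"rotvec":[0, 0, -0.073], "aperture":0}, {"rotvec":[0, 0, -0.073], "aperture":0}, {"rotvec":[0, 0, -0.073], "aperture":0}, {"rotvec":[0, 0, -0.073], "aperture":0}, {"rotvec":[0, 0, -0.073], "aperture":0}, {"rotvec":[0, 0, -0.073], "aperture":0}, {"rotvec":[0, 0, -0.073], "aperture":0}, {"rotvec":[0, 0, -0.073], "aperture":0}, {"rotvec":[0, 0, -0.073], "aperture":0}, {"rotvec":[0, 0, -0.073], "aperture":0}, {"rotvec":[0, 0, -0.073], "aperture":0}, {"rotvec":[0, 0, -0.073], "aperture":0}]' >/dev/null
python3 -m creep '[{"rotvec":[0, 0, -0.073], "aperture":0}, {"rotvec":[0, 0, -0.073], "aperture":0}, {"rotvec":[0, 0, -0.073], "aperture":0}, {"rotvec":[0, 0, -0.073], "aperture":0}, {"rotvec":[0, 0, -0.073], "aperture":0}, {"rotvec":[0, 0, -0.073], "aperture":0}, {"aperture":0}, {"aperture":0}]'
python3 to.py 453 91 80
```

```text
clock: 7.45
eef_pos: [412.1, 214.8, 402.7]
tool_rot: [-3.118, 0.006, 1.655]
force: [-0.4, 0.8, -0.3]
width: -0.1
gripper_force: 0.0
tool-axes delta [-124.7   38.1  322.7] at [412.1 214.8 402.7] [-3.118  0.006  1.655] q [-0.62  0.2   0.1   1.72 -0.03  1.24 -0.43] F [-0.4  0.8 -0.3]
rack frame -91.5 -130.5
```

To row units: 30 mm is 0.6, -15.5 mm is -0.31, -0.023 rad / 2 = -0.0115.

```bash
python3 -m creep '[{"pos":[-0.31, 0.094, 0.6], "rotvec":[-0.0115, 0, 0], "aperture":0}, {"pos":[-0.31, 0.094, 0.6], "aperture":0}, {"pos":[-0.31, 0.094, 0.6], "aperture":0}, {"pos":[-0.31, 0.094, 0.6], "aperture":0}, {"pos":[-0.31, 0.094, 0.6], "aperture":0}, {"pos":[-0.31, 0.094, 0.6], "aperture":0}, {"pos":[-0.31, 0.094, 0.6], "aperture":0}, {"pos":[-0.31, 0.094, 0.6], "aperture":0}, {"pos":[0, 0, 0.6], "aperture":0}, {"pos":[0, 0, 0.6], "aperture":0}, {"aperture":0}, {"aperture":0}]'
python3 to.py 453 91 12
```

```text
clock: 8.65
eef_pos: [459.4, 92.7, 103.4]
tool_rot: [-3.139, 0.006, 1.656]
force: [1.4, -0.6, 1.1]
width: 0.3
gripper_force: 0.0
tool-axes delta [-0.5 -6.3 91.4] at [459.4  92.7 103.4] [-3.139  0.006  1.656] q [-0.33  0.59  0.09  2.13 -0.11  0.43 -0.07] F [ 1.4 -0.6  1.1]
rack frame -28.7 -245.4
```

To row units: 20 mm is 0.4, 8 mm is 0.16.

```bash
python3 -m creep '[{"pos":[0, -0.02, 0.4], "aperture":0}, {"pos":[0, -0.02, 0.4], "aperture":0}, {"pos":[0, -0.02, 0.4], "aperture":0}, {"pos":[0, -0.02, 0.4], "aperture":0}, {"pos":[0, 0, 0.16], "aperture":0}, {"aperture":0}, {"aperture":0}]'
python3 to.py 453 91 14; python3 - <<'E'
from h import *
im,d=cams.get_image("scene");cv2.imwrite('pics/s1.png',cv2.resize(im[150:330,150:390],(800,600)))
E
```

```text
clock: 9.35
eef_pos: [455.1, 92.0, 20.3]
tool_rot: [-3.135, 0.007, 1.657]
force: [1.2, 0.0, 0.3]
width: 0.2
gripper_force: 0.0
tool-axes delta [-0.8 -2.2  6.4] at [455.1  92.   20.3] [-3.135  0.007  1.657] q [-0.38  0.77  0.17  2.17 -0.46  0.24  0.28] F [1.2 0.  0.3]
rack frame -32.8 -246.6
```

View pics/s1.png

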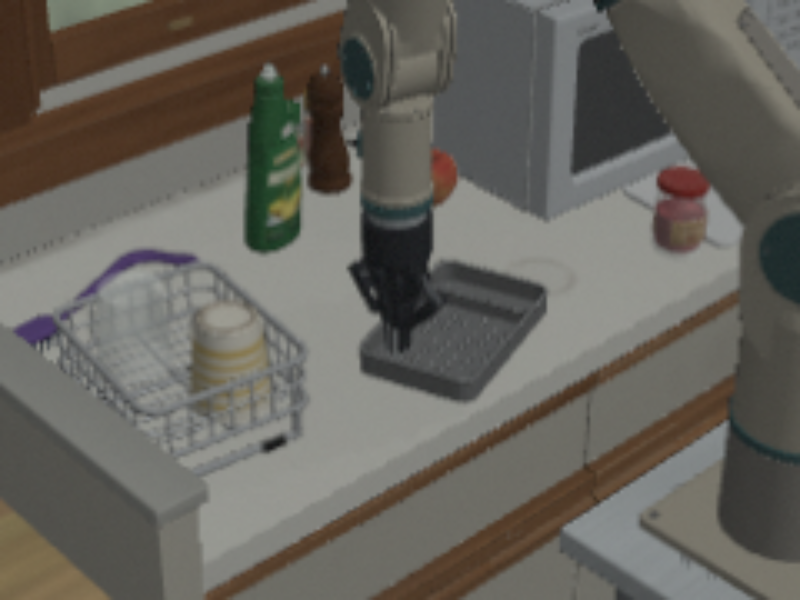

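The fingers are inside the tray next to its right wall at the plain end. Now I'll lower them slightly and push the wall toward +x.

To row units: 8 mm is 0.16, 6 mm is 0.12.

```bash
python3 -m creep '[{"pos":[0, 0, 0.08], "aperture":0}, {"pos":[0, 0.16, 0.02], "aperture":0}, {"pos":[0, 0.16, 0], "aperture":0}, {"pos":[0, 0.12, 0], "aperture":0}, {"pos":[0, 0.12, 0], "aperture":0}, {"pos":[0, 0.12, 0], "aperture":0}, {"pos":[0, 0.12, 0], "aperture":0}, {"pos":[0, 0.12, 0], "aperture":0}, {"pos":[0, 0.12, 0], "aperture":0}, {"pos":[0, 0.12, 0], "aperture":0}, {"aperture":0}, {"aperture":0}]'
cat > ttop.py <<'E'
from h import *
# tray from top+scene depth
import sys
x0,y0=map(float,sys.argv[1:3])
for n in ("top","scene"):
    im,d=cams.get_image(n);P=cloud(n,d);m=(d>0)&(np.hypot(P[...,0]-x0,P[...,1]-y0)<150)
    i=im.astype(int);g=(i.max(2)-i.min(2)<30)&(i.max(2)<175)
    m=(m&g&(P[...,2]>-5)&(P[...,2]<36)).astype(np.uint8)
    k,l,st,_=cv2.connectedComponentsWithStats(m);b=1+np.argmax(st[1:,4]);q=P[l==b];print(n,len(q),cv2.minAreaRect(q[:,:2].astype(np.float32)))
E
python3 ttop.py 462 5; python3 look.py w4; python3 tray.py w4 465 5; python3 to.py 0 0 0
```

```text
clock: 10.6
eef_pos: [513.3, 96.7, 13.5]
tool_rot: [-3.136, 0.007, 1.657]
force: [-0.5, 0.0, -0.3]
width: 0.1
gripper_force: 0.0
top 2550 ((474.96124267578125, 14.660202026367188), (145.92111206054688, 220.72996520996094), 10.420083045959473)
scene 2474 ((464.8580017089844, 5.284332275390625), (269.9786682128906, 297.44439697265625), 2.589139938354492)
10.75 [512.61121666  96.68757473  13.58178995] [-3.13443375  0.00720794  1.65724182] [-0.4   0.82  0.24  2.02 -0.49  0.37  0.31] cam [507. 173. 155.] [ 0.02 -0.3  -0.95]
worktop z nan
10699 z [16.7 28.6 37.3] ((463.1328430175781, 84.05879974365234), (142.13482666015625, 85.36131286621094), 11.553421974182129)
7870 z [23.  29.2 34.1] ((462.82720947265625, 85.55397033691406), (142.13482666015625, 82.30911254882812), 11.553421974182129)
colour ((511.57440185546875, 91.10371398925781), (300.10284423828125, 174.60296630859375), 5.47481632232666)
tool-axes delta [ -51.9 -518.1   18.4] at [511.9  96.4  13.6] [-3.133  0.007  1.657] q [-0.4   0.82  0.24  2.02 -0.49  0.37  0.31] F [ 0.5 -0.4  0.6]
rack frame 22.8 -234.8
  return _methods._mean(a, axis=axis, dtype=dtype,
  ret = ret.dtype.type(ret / rcount)
```

View pics/w4.png

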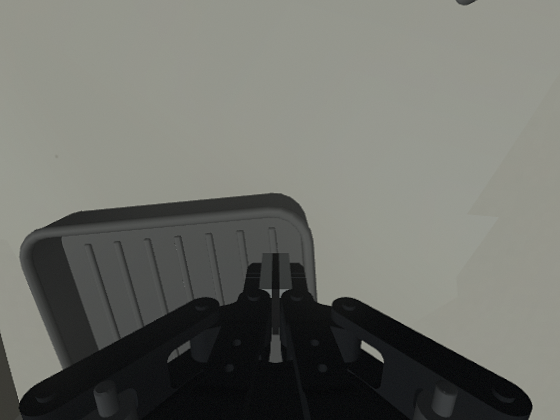

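The push works: the tray is now at about (476,17) with yaw about 0.19, so it turns more slowly than it shifts. I'll push the side 20 mm more, then finish turning by pushing the near end off-centre.

To row units: -40 mm is -0.8, -30 mm is -0.6.

```bash
python3 -m creep '[{"pos":[0, 0.12, 0], "aperture":0}, {"pos":[0, 0.12, 0], "aperture":0}, {"pos":[0, 0.12, 0], "aperture":0}, {"pos":[0, 0.08, 0], "aperture":0}, {"aperture":0}, {"pos":[0, -0.2, 0], "aperture":0}, {"pos":[0, -0.2, -0.2], "aperture":0}, {"pos":[0, -0.1, -0.4], "aperture":0}, {"pos":[0, 0, -0.6], "aperture":0}, {"pos":[0, 0, -0.8], "aperture":0}, {"aperture":0}, {"aperture":0}]'
python3 - <<'E'
from h import *
E
python3 look.py w5; python3 tray.py w5 487 18;python3 ttop.py 485 18; python3 to.py 512 -150 115
```

```text
clock: 12.15
eef_pos: [509.7, 97.5, 114.8]
tool_rot: [-3.135, 0.006, 1.657]
force: [-0.3, -0.1, 0.3]
width: -0.1
gripper_force: 0.0
12.2 [508.87649417  97.2989571  113.80372379] [-3.13291259  0.0066346   1.65739037] [-0.49  0.65  0.37  1.99 -0.4   0.58  0.24] cam [504. 173. 256.] [ 0.02 -0.3  -0.95]
tray [247.  280.7] 0.57 [[488.3  20.2   0. ]]
worktop z nan
3908 z [16.7 28.9 30.5] ((484.9986572265625, 67.51470947265625), (142.3830108642578, 130.9300994873047), 5.667703151702881)
3131 z [23.8 29.2 30.6] ((484.80328369140625, 69.48361206054688), (142.3830108642578, 126.97296905517578), 5.667703151702881)
colour ((512.0389404296875, 28.189895629882812), (542.5677490234375, 320.0939025878906), 5.455303192138672)
top 2657 ((487.8505859375, 26.13086700439453), (147.03518676757812, 233.0790557861328), 6.3577189445495605)
scene 2684 ((482.25286865234375, 22.1466064453125), (299.1573791503906, 289.38836669921875), 31.054908752441406)
tool-axes delta [-2.46e+02 -1.81e+01 -2.00e-01] at [508.9  96.7 112.7] [-3.131  0.008  1.657] q [-0.49  0.65  0.37  1.99 -0.4   0.58  0.24] F [ 0.5  0.1 -0.4]
rack frame 19.9 -235.0
  return _methods._mean(a, axis=axis, dtype=dtype,
  ret = ret.dtype.type(ret / rcount)
```

Now the tray is at about (489,23) with yaw 0.098. In the rack frame that is x=+10, y=-310, and 0.23 rad still to turn. Next I go behind the near end, left of its middle.

To row units: -32 mm is -0.64, -31 mm is -0.62.

```bash
python3 -m creep '[{"pos":[-0.62, -0.16, 0], "aperture":0}, {"pos":[-0.62, -0.16, 0], "aperture":0}, {"pos":[-0.62, -0.16, 0], "aperture":0}, {"pos":[-0.62, -0.16, 0], "aperture":0}, {"pos":[-0.62, -0.16, 0], "aperture":0}, {"pos":[-0.62, -0.16, 0], "aperture":0}, {"pos":[-0.64, -0.18, 0], "aperture":0}, {"aperture":0}, {"aperture":0}]'
python3 look.py w6;python3 ttop.py 488 22; python3 to.py 471 -125 10
```

```text
clock: 13.4
eef_pos: [471.0, -125.9, 115.3]
tool_rot: [-3.132, 0.007, 1.655]
force: [0.2, 0.4, -0.1]
width: 0.2
gripper_force: 0.0
13.45 [ 471.29320683 -124.70382097  115.2675149 ] [-3.13180563  0.00654252  1.65681303] [-0.02  0.61  0.32  2.07 -0.35  0.52  0.64] cam [466. -50. 257.] [ 0.02 -0.3  -0.95]
rack_mouth [509.8 286.5] 0.51 [[ 693.8 -180.7   15. ]]
tray_near_end [318.5 166.4] 0.96 [[501.5 -85.8  15. ]]
tray [315.   21.5] 0.86 [[487.5  20.8   0. ]]
top 2436 ((488.2224426269531, 20.425643920898438), (145.54441833496094, 220.7523193359375), 5.345184803009033)
scene 2661 ((485.2244567871094, 25.366195678710938), (296.87115478515625, 288.0372314453125), 30.696983337402344)
tool-axes delta [1.000e-01 3.000e-01 1.056e+02] at [ 471.6 -124.3  115.6] [-3.132  0.007  1.659] q [-0.02  0.61  0.32  2.07 -0.35  0.52  0.64] F [ 0.   0.6 -0.7]
rack frame 11.8 -458.9
```

View pics/w6.png

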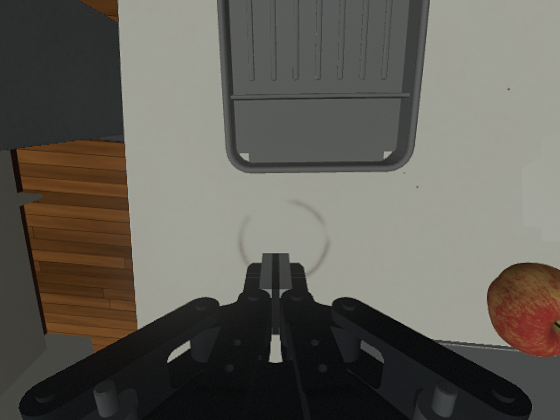

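w6 shows the near end centred at (320,167), with the fingertips at column 275 left of it, as intended. I'll descend and push.

The manual's scale: shifts go in shares of 50 mm and turns go in shares of 2 rad. Converting my numbers, 30 mm is 0.6, 25 mm is 0.5.

```bash
python3 -m creep '[{"pos":[0, 0, 0.6], "aperture":0}, {"pos":[0, 0, 0.6], "aperture":0}, {"pos":[0, 0, 0.5], "aperture":0}, {"pos":[0, 0, 0.36], "aperture":0}, {"pos":[0.2, 0, 0], "aperture":0}, {"pos":[0.2, 0, 0], "aperture":0}, {"pos":[0.14, 0, 0], "aperture":0}, {"pos":[0.12, 0, 0], "aperture":0}, {"pos":[0.12, 0, 0], "aperture":0}, {"pos":[0.12, 0, 0], "aperture":0}, {"pos":[0.12, 0, 0], "aperture":0}, {"pos":[0.12, 0, 0], "aperture":0}]'
python3 -m creep '[{"pos":[0.12, 0, 0], "aperture":0}, {"pos":[0.12, 0, 0], "aperture":0}, {"aperture":0}, {"aperture":0}]'
python3 look.py w7;python3 ttop.py 488 65; python3 to.py 471 -125 10
```

```text
clock: 14.95
eef_pos: [466.6, -70.9, 13.1]
tool_rot: [-3.135, 0.01, 1.655]
force: [-1.1, -6.3, 5.5]
width: -0.2
gripper_force: 2.7
clock: 15.35
eef_pos: [465.3, -57.4, 12.6]
tool_rot: [-3.134, 0.008, 1.657]
force: [0.8, -2.8, 2.1]
width: -0.1
gripper_force: 1.4
15.4 [465.26416063 -57.46176847  12.46225651] [-3.13375472  0.00778287  1.656814  ] [-0.07  0.79  0.19  2.16 -0.56  0.24  0.69] cam [460.  19. 154.] [ 0.02 -0.3  -0.95]
tray_near_end [338.1 250.1] 0.81 [[495.8 -43.1  15. ]]
tray [358.6  18.7] 0.94 [[492.4  63.9   0. ]]
top 1916 ((492.20758056640625, 71.32202911376953), (146.03627014160156, 228.44921875), 2.209596872329712)
scene 2584 ((481.2392578125, 51.84638977050781), (268.82501220703125, 297.9649353027344), 61.511905670166016)
tool-axes delta [-67.8   0.2   2.7] at [465.  -57.5  12.2] [-3.133  0.008  1.657] q [-0.07  0.79  0.19  2.16 -0.56  0.24  0.69] F [ 0.9 -3.3  1.4]
rack frame -3.5 -393.5
```

The tray is at about (492,65), with 0.17 rad still to turn and x=+7. Pushing the left inner wall of the near bay toward the robot will turn it the same way and bring x back.

To row units: 27 mm is 0.54, -25 mm is -0.5.

```bash
python3 -m creep '[{"pos":[-0.2, 0, 0], "aperture":0}, {"pos":[0, 0, -0.5], "aperture":0}, {"pos":[0, 0, -0.5], "aperture":0}, {"pos":[0.54, 0.08, 0], "aperture":0}, {"pos":[0.54, 0.08, 0], "aperture":0}, {"aperture":0}, {"aperture":0}, {"pos":[0, 0, 0.2], "aperture":0}]'
python3 look.py w8; python3 tray.py w8 492 65; python3 to.py 470 -13 14
```

```text
clock: 16.5
eef_pos: [469.4, -13.5, 52.0]
tool_rot: [-3.134, 0.008, 1.656]
force: [0.1, -0.3, 0.4]
width: 0.0
gripper_force: 0.0
16.55 [468.38983839 -13.63607785  50.30317168] [-3.13090607  0.00790811  1.65562652] [-0.23  0.72  0.29  2.15 -0.55  0.35  0.59] cam [464.  63. 193.] [ 0.02 -0.3  -0.95]
tray_near_end [312.  287.7] 0.83 [[496.8 -45.8  15. ]]
tray [323.5 119.3] 0.6 [[492.2  62.9   0. ]]
worktop z -0.10225239264747188
13953 z [16.3 26.3 30.3] ((493.82427978515625, 40.1256103515625), (142.0384979248047, 173.5181121826172), 2.1285088062286377)
5661 z [22.5 28.5 30.4] ((554.2908935546875, 30.356712341308594), (183.2738800048828, 64.2536392211914), 69.26685333251953)
colour ((465.9452819824219, -20.23638916015625), (393.6260070800781, 276.9864807128906), 5.513852596282959)
tool-axes delta [ 0.5  1.6 37.4] at [468.8 -13.3  51.4] [-3.132  0.008  1.655] q [-0.23  0.72  0.29  2.15 -0.55  0.35  0.59] F [ 0.4 -0.4  0.5]
rack frame -5.5 -349.3
```

View pics/w8.png

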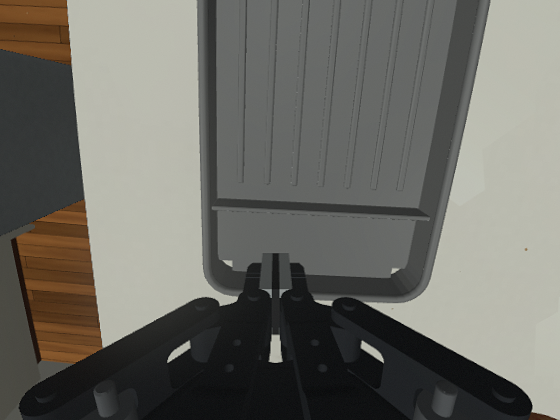

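The fingertip at (275,255) lies between the divider (row 212) and the near wall (row 285), so it will drop into the bay. I'll lower it and push left.

To row units: 18 mm is 0.36, -10 mm is -0.2.

```bash
python3 -m creep '[{"pos":[0, 0, 0.36], "aperture":0}, {"pos":[0, 0, 0.36], "aperture":0}, {"pos":[0, -0.2, 0], "aperture":0}, {"pos":[0, -0.16, 0], "aperture":0}, {"pos":[0, -0.12, 0], "aperture":0}, {"pos":[0, -0.12, 0], "aperture":0}, {"pos":[0, -0.12, 0], "aperture":0}, {"pos":[0, -0.12, 0], "aperture":0}, {"aperture":0}, {"aperture":0}]'
python3 look.py w9; python3 tray.py w9 492 65; python3 ttop.py 490 65; python3 to.py 470 -13 14
```

```text
clock: 17.75
eef_pos: [427.2, -16.6, 16.2]
tool_rot: [-3.133, 0.008, 1.657]
force: [0.3, -0.2, 1.4]
width: -0.1
gripper_force: 0.0
17.8 [427.18931312 -16.59091147  16.17043127] [-3.13257414  0.00743226  1.65667003] [-0.24  0.78  0.3   2.27 -1.03  0.24  1.09] cam [422.  59. 158.] [ 0.02 -0.3  -0.95]
tray [393.2 128.5] 0.9 [[480.5  58.6   0. ]]
worktop z -0.6027145705310488
15441 z [16.2 25.8 33.4] ((478.70263671875, 25.171329498291016), (137.33433532714844, 156.41453552246094), 81.35297393798828)
10178 z [22.4 28.7 31.7] ((478.278564453125, 23.487796783447266), (131.08291625976562, 159.00140380859375), 80.07010650634766)
colour ((423.54986572265625, -5.8484039306640625), (306.4873962402344, 214.90902709960938), 5.613343238830566)
top 1009 ((447.92108154296875, 111.36601257324219), (202.2357177734375, 108.6004409790039), 54.08681106567383)
scene 2491 ((483.0200500488281, 51.15122985839844), (268.0106506347656, 298.30841064453125), 61.945404052734375)
tool-axes delta [-0.3 43.1  1.7] at [427.  -16.4  16.1] [-3.132  0.007  1.657] q [-0.24  0.78  0.3   2.27 -1.03  0.24  1.09] F [-0.1  0.4 -0.1]
rack frame -46.5 -357.8
```

To row units: -40 mm is -0.8, -30 mm is -0.6.

```bash
python3 -m creep '[{"pos":[0, 0.24, 0], "aperture":0}, {"pos":[0, 0.16, -0.3], "aperture":0}, {"pos":[0, 0, -0.6], "aperture":0}, {"pos":[0, 0, -0.8], "aperture":0}, {"pos":[-0.6, 0.1, -0.6], "aperture":0}, {"pos":[-0.6, 0.1, -0.4], "aperture":0}, {"pos":[-0.6, 0.1, -0.2], "aperture":0}, {"aperture":0}, {"aperture":0}]'
python3 look.py w10; python3 tray.py w10 485 60;  python3 ttop.py 485 60; python3 to.py 470 -13 14
```

```text
clock: 19.0
eef_pos: [470.5, -102.0, 161.5]
tool_rot: [-3.132, 0.007, 1.656]
force: [-0.5, 1.5, -0.6]
width: 0.2
gripper_force: 0.0
19.05 [ 470.12511197 -101.06167162  161.01795237] [-3.1312073   0.00603986  1.65691583] [-0.35  0.62  0.76  2.06 -0.63  0.72  0.9 ] cam [465. -26. 303.] [ 0.02 -0.3  -0.95]
rack_mouth [473.3 285.6] 0.44 [[ 695.  -183.6   15. ]]
tray_near_end [292.1 143.3] 0.8 [[480.5 -49.3  15. ]]
tray [302.6  20.6] 0.89 [[479.9  57.2   0. ]]
worktop z nan
4155 z [17.  28.5 30.5] ((479.25897216796875, 12.160869598388672), (126.86158752441406, 142.09324645996094), 88.84823608398438)
2941 z [23.3 29.2 30.6] ((479.2371520996094, 11.075759887695312), (124.6909408569336, 142.09324645996094), 88.84823608398438)
colour ((496.52667236328125, -16.769676208496094), (291.8063659667969, 167.653564453125), 5.138842582702637)
top 2584 ((485.1621398925781, 62.94792175292969), (231.27276611328125, 154.9620361328125), 88.32767486572266)
scene 2606 ((478.4560852050781, 47.197265625), (271.01812744140625, 297.5682678222656), 62.900634765625)
tool-axes delta [ 88.9   8.6 146.4] at [ 470.5 -101.2  161.1] [-3.132  0.007  1.658] q [-0.35  0.62  0.76  2.06 -0.63  0.72  0.9 ] F [ 0.4 -0.6  1. ]
rack frame 7.7 -436.1
  return _methods._mean(a, axis=axis, dtype=dtype,
  ret = ret.dtype.type(ret / rcount)
```

The tray is now at about (480,59), yaw -0.02. In the rack frame that is x=-3.6, y=-276, with 0.11 rad left. One more short side push at the plain end, then the end push.

To row units: 40 mm is 0.8, 32 mm is 0.64.

```bash
python3 -m creep '[{"pos":[0.62, 0.2, 0], "aperture":0}, {"pos":[0.62, 0.2, 0], "aperture":0}, {"pos":[0.62, 0.2, 0], "aperture":0}, {"pos":[0.62, 0.2, 0], "aperture":0}, {"pos":[0.62, 0.2, 0], "aperture":0}, {"pos":[0.62, 0.2, 0.3], "aperture":0}, {"pos":[0.64, 0.2, 0.6], "aperture":0}, {"pos":[0, 0, 0.8], "aperture":0}, {"aperture":0}, {"aperture":0}]'
python3 to.py 522 123 14
```

```text
clock: 20.35
eef_pos: [520.7, 119.6, 74.4]
tool_rot: [-3.131, 0.009, 1.656]
force: [0.4, -0.2, 0.1]
width: 0.2
gripper_force: 0.0
tool-axes delta [ 3.8  2.2 60.4] at [520.7 119.6  74.4] [-3.131  0.009  1.656] q [-0.69  0.81  0.66  1.97 -0.81  0.66  0.58] F [ 0.4 -0.2  0.1]
rack frame 28.6 -210.7
```

To row units: -30 mm is -0.6, 29 mm is 0.58.

```bash
python3 -m creep '[{"pos":[0, 0, 0.6], "aperture":0}, {"pos":[0, 0, 0.58], "aperture":0}, {"pos":[0, 0.12, 0], "aperture":0}, {"pos":[0, 0.12, 0], "aperture":0}, {"pos":[0, 0.12, 0], "aperture":0}, {"pos":[0, 0.12, 0], "aperture":0}, {"aperture":0}, {"pos":[0, -0.2, 0], "aperture":0}, {"pos":[0, -0.1, -0.3], "aperture":0}, {"pos":[0, 0, -0.6], "aperture":0}, {"pos":[0, 0, -0.6], "aperture":0}]'
python3 -m creep '[{"pos":[-0.62, -0.1, -0.3], "aperture":0}, {"pos":[-0.62, -0.18, -0.3], "aperture":0}, {"pos":[-0.62, -0.18, 0], "aperture":0}, {"pos":[-0.62, -0.18, 0], "aperture":0}, {"pos":[-0.62, -0.18, 0], "aperture":0}, {"pos":[-0.62, -0.18, 0], "aperture":0}, {"pos":[-0.52, -0.18, 0], "aperture":0}, {"aperture":0}, {"aperture":0}]'
python3 look.py w11; python3 tray.py w11 485 60 2>/dev/null;  python3 to.py 470 -13 14
```

```text
clock: 21.45
eef_pos: [529.4, 121.4, 91.7]
tool_rot: [-3.132, 0.007, 1.656]
force: [0.1, 0.2, 0.1]
width: -0.5
gripper_force: 0.0
clock: 22.35
eef_pos: [489.7, -94.6, 123.1]
tool_rot: [-3.134, 0.007, 1.655]
force: [1.1, -0.1, 0.6]
width: 0.2
gripper_force: 0.0
22.4 [489.99327148 -93.60399459 122.81424265] [-3.13330645  0.00631944  1.65716419] [-0.32  0.69  0.69  2.04 -0.7   0.66  0.93] cam [484. -19. 265.] [ 0.02 -0.3  -0.95]
rack_mouth [477.8 310.5] 0.38 [[ 696.9 -182.5   15. ]]
tray_near_end [275.2 149. ] 0.63 [[484.6 -44.5  15. ]]
tray [292.4  10.5] 0.7 [[488.9  60.4   0. ]]
worktop z nan
5501 z [16.8 28.3 30.4] ((487.5370178222656, 12.085517883300781), (119.60537719726562, 142.1582794189453), 87.0559310913086)
3860 z [22.8 29.1 30.6] ((487.4851379394531, 11.077014923095703), (117.58570861816406, 142.1582794189453), 87.0559310913086)
colour ((498.6322937011719, -18.73682403564453), (286.7102355957031, 159.21923828125), 4.953262805938721)
tool-axes delta [ 82.4 -12.  107.8] at [490.1 -93.2 122.2] [-3.132  0.007  1.659] q [-0.32  0.69  0.69  2.04 -0.7   0.66  0.93] F [ 1.1  0.2 -0.1]
rack frame 26.1 -425.6
```

The tray is at about (490,62): rack x=+5.7, y=-271, with 0.08 rad left. I'll push the near end left of centre.

To row units: 30 mm is 0.6, 25 mm is 0.5.

```bash
python3 -m creep '[{"pos":[-0.1, -0.28, 0], "aperture":0}, {"pos":[-0.1, -0.28, 0], "aperture":0}, {"pos":[0, -0.26, 0.3], "aperture":0}, {"pos":[0, 0, 0.6], "aperture":0}, {"pos":[0, 0, 0.6], "aperture":0}, {"pos":[0, 0, 0.5], "aperture":0}, {"pos":[0, 0, 0.2], "aperture":0}, {"pos":[0.3, 0, 0], "aperture":0}, {"pos":[0.24, 0, 0], "aperture":0}, {"pos":[0.18, 0, 0], "aperture":0}]'
python3 -m creep '[{"pos":[0.14, 0, 0], "aperture":0}, {"pos":[0.14, 0, 0], "aperture":0}, {"pos":[0.14, 0, 0], "aperture":0}, {"pos":[0.14, 0, 0], "aperture":0}, {"pos":[0.14, 0, 0], "aperture":0}, {"pos":[0.12, 0, 0], "aperture":0}, {"aperture":0}, {"pos":[-0.3, 0, 0], "aperture":0}, {"pos":[-0.4, 0, -0.6], "aperture":0}, {"pos":[-0.5, 0, -0.8], "aperture":0}, {"pos":[0, 0, -0.8], "aperture":0}, {"aperture":0}]'
python3 look.py w12; python3 tray.py w12 490 105 2>/dev/null;  python3 to.py 470 -13 14
```

```text
clock: 23.6
eef_pos: [446.0, -70.6, 12.9]
tool_rot: [-3.133, 0.006, 1.659]
force: [0.7, -0.4, 0.4]
width: -0.0
gripper_force: 0.0
clock: 24.8
eef_pos: [450.9, -91.9, 126.2]
tool_rot: [-3.139, 0.008, 1.656]
force: [0.1, 0.6, -0.9]
width: -0.1
gripper_force: 0.0
24.85 [449.81569471 -90.58052133 124.26176579] [-3.13621601  0.00683312  1.65760322] [-0.33  0.65  0.69  2.15 -0.73  0.6   0.98] cam [445. -16. 268.] [ 0.02 -0.3  -0.95]
tray_near_end [320.3 131.1] 0.96 [[481.5 -24.8  15. ]]
worktop z nan
5083 z [16.8 28.2 30.5] ((487.82916259765625, 28.366168975830078), (111.4564437866211, 142.23681640625), 83.9321060180664)
3449 z [23.  29.1 30.6] ((487.72412109375, 27.37799072265625), (109.46895599365234, 142.23681640625), 83.9321060180664)
colour ((497.271728515625, 4.938484191894531), (289.2086181640625, 126.23841094970703), 5.647036552429199)
tool-axes delta [ 75.4  30.2 106.8] at [447.6 -90.  121.6] [-3.13   0.006  1.658] q [-0.33  0.65  0.69  2.15 -0.73  0.6   0.98] F [-1.4 -0.5 -0.2]
rack frame -16.5 -428.0
```

Rotation is now within 0.025 rad; tray (493,82): rack x=+6.5, y=-251. I'll shift it about 6 mm toward -x by the left inner wall near the middle, with the tool squared to the rack.

To row units: 30 mm is 0.6, 25 mm is 0.5, 0.109 rad / 2 = 0.0545.

```bash
python3 -m creep '[{"rotvec":[0, 0, 0.0545], "aperture":0}, {"rotvec":[0, 0, 0.0545], "aperture":0}, {"pos":[0.6, -0.05, 0], "aperture":0}, {"pos":[0.6, -0.05, 0], "aperture":0}, {"pos":[0.6, -0.05, 0], "aperture":0}, {"pos":[0.6, -0.05, 0], "aperture":0}, {"pos":[0.6, -0.05, 0], "aperture":0}, {"pos":[0, 0, 0.5], "aperture":0}, {"pos":[0, 0, 0.5], "aperture":0}, {"aperture":0}, {"aperture":0}]'
python3 to.py 455 61 14
```

```text
clock: 26.15
eef_pos: [454.6, 58.4, 70.8]
tool_rot: [-3.132, 0.01, 1.438]
force: [1.2, 0.5, 0.3]
width: -0.2
gripper_force: 0.0
tool-axes delta [ 3.2  0.6 56.7] at [454.6  58.4  70.8] [-3.132  0.01   1.438] q [-0.62  0.76  0.66  2.17 -0.95  0.54  0.63] F [1.2 0.5 0.3]
rack frame -29.0 -280.0
```

To row units: -30 mm is -0.6, 28 mm is 0.56.

```bash
python3 -m creep '[{"pos":[0, 0, 0.56], "aperture":0}, {"pos":[0, 0, 0.54], "aperture":0}, {"pos":[0, -0.18, 0], "aperture":0}, {"pos":[0, -0.12, 0], "aperture":0}, {"pos":[0, -0.12, 0], "aperture":0}, {"aperture":0}, {"pos":[0, 0.2, 0], "aperture":0}, {"pos":[0, 0.2, -0.3], "aperture":0}, {"pos":[0, 0.2, -0.6], "aperture":0}, {"pos":[0, 0.2, -0.6], "aperture":0}]'
python3 -m creep '[{"pos":[-0.58, 0, -0.3], "aperture":0}, {"pos":[-0.58, 0, -0.3], "aperture":0}, {"pos":[-0.58, 0, 0], "aperture":0}, {"pos":[-0.58, 0, 0], "aperture":0}, {"pos":[-0.58, 0, 0], "aperture":0}, {"aperture":0}, {"aperture":0}]'
python3 look.py w13; python3 tray.py w13 490 85 2>/dev/null;  python3 to.py 470 -13 14
```

```text
clock: 27.15
eef_pos: [475.2, 56.1, 92.4]
tool_rot: [-3.134, 0.011, 1.439]
force: [0.1, 0.5, -0.6]
width: 0.2
gripper_force: 0.0
clock: 27.85
eef_pos: [456.0, -87.5, 122.9]
tool_rot: [-3.135, 0.009, 1.437]
force: [0.6, -0.5, 0.5]
width: 0.3
gripper_force: 0.0
27.9 [456.00856718 -86.48237429 122.6695355 ] [-3.1342437   0.00887977  1.43930231] [-0.34  0.66  0.7   2.13 -0.74  0.61  0.76] cam [467. -12. 264.] [-0.05 -0.3  -0.95]
tray_near_end [289.8 126.6] 0.65 [[475.9 -21.8  15. ]]
worktop z nan
5064 z [17.  28.3 30.5] ((481.6473388671875, 19.852672576904297), (92.79815673828125, 142.73472595214844), 82.37767791748047)
3397 z [23.4 29.2 30.7] ((481.58245849609375, 18.986812591552734), (90.94474029541016, 142.7445068359375), 82.45941925048828)
colour ((484.9721374511719, -6.7122344970703125), (140.3607177734375, 284.5879211425781), 82.50780487060547)
tool-axes delta [ 75.    5.5 107.7] at [455.8 -85.8 122.4] [-3.134  0.009  1.441] q [-0.34  0.66  0.7   2.13 -0.74  0.61  0.76] F [-1.  -0.5 -0.1]
rack frame -9.0 -422.8
```

The tray is square to the rack (x=+2.9, y=-251). Now I tilt the tool back and open the fingers to 60 mm for the straight two-finger push.

To row units: 4 mm is 0.08, 0.1 rad / 2 = 0.05.

```bash
python3 -m creep '[{"pos":[0, 0.08, 0], "rotvec":[0, 0.05, 0], "aperture":60}, {"pos":[0, 0.08, 0], "rotvec":[0, 0.05, 0], "aperture":60}, {"pos":[0, 0.08, 0], "rotvec":[0, 0.05, 0], "aperture":60}, {"aperture":60}, {"aperture":60}]'
python3 to.py 470 -67 40; python3 to.py 470 -67 7
```

```text
clock: 28.6
eef_pos: [467.1, -88.4, 122.2]
tool_rot: [-3.133, -0.29, 1.436]
force: [-0.3, 0.2, -0.3]
width: 59.6
gripper_force: 0.0
tool-axes delta [-2.7  0.7 84.9] at [467.1 -88.4 122.2] [-3.133 -0.29   1.436] q [ 0.    0.66  0.5   2.07 -0.87  0.79  1.02] F [-0.3  0.2 -0.3]
rack frame 2.6 -423.9
tool-axes delta [-12.2   1.  116.5] at [467.1 -88.4 122.2] [-3.133 -0.29   1.436] q [ 0.    0.66  0.5   2.07 -0.87  0.79  1.02] F [-0.3  0.2 -0.3]
rack frame 2.6 -423.9
```

To row units: 30 mm is 0.6, 28 mm is 0.56.

```bash
python3 -m creep '[{"pos":[-0.06, 0, 0.6], "aperture":60}, {"pos":[-0.06, 0, 0.6], "aperture":60}, {"pos":[-0.06, 0, 0.56], "aperture":60}, {"pos":[-0.04, 0, 0.36], "aperture":60}, {"pos":[-0.02, 0, 0.16], "aperture":60}, {"aperture":60}, {"aperture":60}]'
python3 to.py 476.4 -20 7; python3 to.py 483 29 7
python3 - <<'E'
from h import *
im,d=cams.get_image("scene");cv2.imwrite('pics/s2.png',cv2.resize(im[150:330,150:390],(800,600)))
E
```

```text
clock: 29.3
eef_pos: [469.3, -65.8, 9.9]
tool_rot: [-3.133, -0.29, 1.44]
force: [0.8, -0.8, 0.3]
width: 60.0
gripper_force: 0.0
tool-axes delta [43.6  1.1 16.1] at [469.3 -65.8   9.9] [-3.133 -0.29   1.44 ] q [ 0.14  0.83  0.22  2.12 -1.08  0.51  1.2 ] F [ 0.8 -0.8  0.3]
rack frame 1.9 -401.2
tool-axes delta [90.9  1.4 30.2] at [469.3 -65.8   9.9] [-3.133 -0.29   1.44 ] q [ 0.14  0.83  0.22  2.12 -1.08  0.51  1.2 ] F [ 0.8 -0.8  0.3]
rack frame 1.9 -401.2
```

View pics/s2.png

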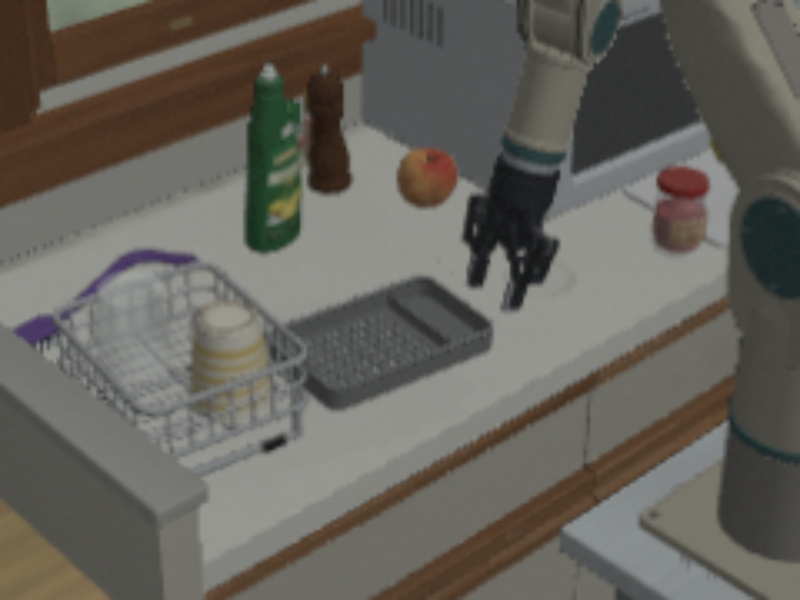

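The spread fingers are behind the near end, with the tray pointing into the drainer's mouth. I'll push straight along the rack's y.

To row units: 9.4 mm is 0.188, 6.7 mm is 0.134.

```bash
python3 -m creep '[{"pos":[0.188, 0, 0.064], "aperture":60}, {"pos":[0.188, 0, 0.064], "aperture":60}, {"pos":[0.134, 0, 0.044], "aperture":60}, {"pos":[0.134, -0.006, 0.04], "aperture":60}, {"pos":[0.134, -0.006, 0.04], "aperture":60}, {"pos":[0.134, -0.006, 0.04], "aperture":60}, {"pos":[0.134, -0.006, 0.04], "aperture":60}, {"pos":[0.134, -0.006, 0.04], "aperture":60}, {"pos":[0.134, -0.006, 0.04], "aperture":60}, {"aperture":60}, {"aperture":60}]'
python3 look.py w14; python3 tray.py w14 495 115 2>/dev/null;python3 ttop.py 495 115; python3 to.py 476.4 -20 7
```

```text
clock: 30.45
eef_pos: [476.3, 2.6, 8.9]
tool_rot: [-3.133, -0.293, 1.438]
force: [-0.6, 0.4, -0.1]
width: 60.4
gripper_force: 0.0
30.5 [476.29690785   2.40380572   8.84824597] [-3.13280418 -0.29276202  1.43780826] [ 0.1   0.82  0.07  2.15 -1.08  0.39  1.07] cam [482.  33. 167.] [-0.01 -0.01 -1.  ]
tray_near_end [278.5 251.1] 0.6 [[479.3  12.   15. ]]
tray [279.3  55.2] 0.81 [[493.7 117.7   0. ]]
worktop z -0.44816325369586707
19590 z [16.6 28.1 37.4] ((486.0199279785156, 59.59071731567383), (159.86026000976562, 141.74703979492188), 82.25872039794922)
13558 z [22.6 29.  34.4] ((486.0369873046875, 57.784610748291016), (153.52999877929688, 141.72486877441406), 82.49818420410156)
colour ((481.1734619140625, 33.00856018066406), (202.29208374023438, 269.7080383300781), 82.8365707397461)
top 863 ((486.93121337890625, 57.47379684448242), (159.9295654296875, 84.84896087646484), 6.426144123077393)
scene 2280 ((477.1975402832031, 85.77603149414062), (230.5050811767578, 296.9143981933594), 59.38202667236328)
tool-axes delta [-20.7   2.7  -4.4] at [476.5   1.3   8.8] [-3.134 -0.291  1.437] q [ 0.1   0.82  0.07  2.15 -1.08  0.39  1.07] F [-0.6  0.9  0.3]
rack frame 0.2 -333.8
```

View pics/w14.png

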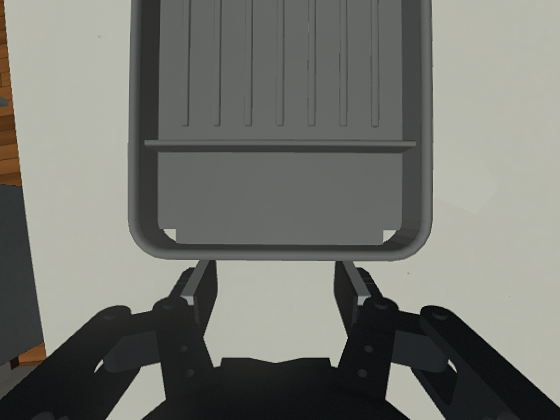

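w14 shows the tray square to the tool. The fingers, at columns 205 and 345, touch its near wall at row 258. By the numbers it is at rack x of about +2 and entering the mouth. That uses up my picture budget (11 viewed, one over the 10), so I continue by numbers and force.

To row units: 5.7 mm is 0.114, 1.7 mm is 0.034.

```bash
python3 -m creep '[{"pos":[0.114, -0.004, 0.034], "aperture":60}, {"pos":[0.114, -0.004, 0.034], "aperture":60}, {"pos":[0.114, -0.004, 0.034], "aperture":60}, {"pos":[0.114, -0.004, 0.034], "aperture":60}, {"pos":[0.114, 0, 0.034], "aperture":60}, {"pos":[0.114, 0, 0.034], "aperture":60}]'
python3 look.py w15; python3 tray.py w15 500 145 2>/dev/null; python3 to.py 476.4 -20 7
```

```text
clock: 31.4
eef_pos: [480.5, 37.3, 8.8]
tool_rot: [-3.134, -0.291, 1.437]
force: [0.1, -1.8, -1.7]
width: 60.0
gripper_force: 0.9
31.45 [480.47521547  38.75656864   8.9853442 ] [-3.1333235  -0.29252866  1.43829702] [ 0.06  0.81  0.01  2.15 -1.08  0.34  1.  ] cam [486.  68. 167.] [-0.01 -0.01 -1.  ]
tray_near_end [277.9 254. ] 0.61 [[483.   45.3  15. ]]
tray [275.6  53.3] 0.6 [[496.  153.5   0. ]]
worktop z -0.12432093810822664
19735 z [16.8 28.1 37.3] ((489.46673583984375, 95.05056762695312), (160.25570678710938, 142.30433654785156), 82.95177459716797)
14044 z [22.5 29.  34.2] ((489.0516662597656, 92.60629272460938), (152.879638671875, 142.62210083007812), 82.3961181640625)
colour ((485.4430236816406, 67.47819519042969), (201.93191528320312, 269.8930969238281), 82.73054504394531)
tool-axes delta [-55.5   3.4 -14.5] at [480.5  37.2   9.1] [-3.134 -0.292  1.437] q [ 0.06  0.81  0.02  2.15 -1.08  0.35  1.  ] F [0.4 0.3 0.1]
rack frame -0.5 -297.6
```

To row units: 5.7 mm is 0.114, 1.7 mm is 0.034.

```bash
python3 -m creep '[{"pos":[0.114, 0, 0.034], "aperture":60}, {"pos":[0.114, 0, 0.034], "aperture":60}, {"pos":[0.114, 0, 0.034], "aperture":60}, {"pos":[0.114, 0, 0.034], "aperture":60}, {"pos":[0.114, 0, 0.034], "aperture":60}, {"pos":[0.114, 0, 0.034], "aperture":60}]'
python3 to.py 480 0 7
python3 -m creep '[{"pos":[0.114, 0, 0.034], "aperture":60}, {"pos":[0.114, 0, 0.034], "aperture":60}, {"pos":[0.114, 0, 0.034], "aperture":60}, {"pos":[0.114, 0, 0.034], "aperture":60}, {"pos":[0.114, 0, 0.034], "aperture":60}, {"pos":[0.114, 0, 0.034], "aperture":60}]'
python3 look.py w16; python3 tray.py w16 509 215 2>/dev/null; python3 to.py 480 0 7
```

```text
clock: 32.25
eef_pos: [485.3, 72.6, 8.9]
tool_rot: [-3.134, -0.291, 1.437]
force: [-1.3, -3.0, -0.2]
width: 60.2
gripper_force: 1.5
tool-axes delta [-70.1   4.3 -19. ] at [485.3  72.6   8.9] [-3.134 -0.291  1.437] q [ 0.01  0.81 -0.02  2.15 -1.08  0.31  0.92] F [-1.3 -3.  -0.2]
rack frame -0.4 -261.9
clock: 32.85
eef_pos: [490.0, 107.9, 8.9]
tool_rot: [-3.134, -0.291, 1.437]
force: [-0.5, -2.2, 0.7]
width: 60.1
gripper_force: 1.3
32.9 [489.96222283 109.45215006   9.11197567] [-3.13354791 -0.29245069  1.43817917] [-0.05  0.81 -0.05  2.14 -1.08  0.29  0.85] cam [495. 139. 167.] [-0.01 -0.01 -1.  ]
tray_near_end [278.1 253. ] 0.66 [[492.6 116.4  15. ]]
tray [274.9  54.6] 0.57 [[505.1 223.5   0. ]]
worktop z -0.10381851603324321
20003 z [16.7 28.  37.2] ((496.94451904296875, 165.37994384765625), (159.53709411621094, 163.71835327148438), 82.00115203857422)
14046 z [22.4 29.  34.2] ((499.05718994140625, 163.16427612304688), (153.1290283203125, 144.41183471679688), 82.12991333007812)
colour ((494.9781188964844, 138.08123779296875), (202.12303161621094, 270.1260681152344), 82.71214294433594)
tool-axes delta [-104.6    4.4  -29.3] at [489.8 108.2   9.1] [-3.133 -0.292  1.437] q [-0.04  0.81 -0.05  2.14 -1.08  0.29  0.85] F [ 0.2 -0.3  0.3]
rack frame -0.5 -226.0
```

To row units: 5.7 mm is 0.114, 1.7 mm is 0.034.

```bash
python3 -m creep '[{"pos":[0.114, 0, 0.034], "aperture":60}, {"pos":[0.114, 0, 0.034], "aperture":60}, {"pos":[0.114, 0, 0.034], "aperture":60}, {"pos":[0.114, 0, 0.034], "aperture":60}, {"pos":[0.114, 0, 0.034], "aperture":60}]'
python3 -m creep '[{"pos":[0.114, 0, 0.034], "aperture":60}, {"pos":[0.114, 0, 0.034], "aperture":60}, {"pos":[0.114, 0, 0.034], "aperture":60}, {"pos":[0.08, 0, 0.024], "aperture":60}, {"pos":[0.08, 0, 0.024], "aperture":60}]'
python3 look.py w17;  python3 to.py 480 0 7
```

```text
clock: 33.6
eef_pos: [493.9, 137.4, 9.0]
tool_rot: [-3.134, -0.291, 1.437]
force: [-0.4, -2.9, 0.6]
width: 60.1
gripper_force: 1.5
clock: 34.1
eef_pos: [497.3, 163.2, 9.0]
tool_rot: [-3.134, -0.291, 1.437]
force: [-1.7, -2.3, 0.8]
width: 60.3
gripper_force: 1.5
34.15 [497.26022721 164.18658882   9.06918643] [-3.13367787 -0.29172469  1.43775894] [-0.15  0.82 -0.05  2.11 -1.09  0.28  0.74] cam [503. 194. 167.] [-0.01 -0.01 -1.  ]
tray_near_end [277.7 255.6] 0.78 [[499.6 170.4  15. ]]
tray [273.8  57.4] 0.73 [[511.6 277.3   0. ]]
tool-axes delta [-158.2    4.3  -45.3] at [497.3 163.6   9.2] [-3.134 -0.292  1.437] q [-0.15  0.82 -0.05  2.11 -1.09  0.28  0.74] F [-0.3  0.5  0.2]
rack frame -0.4 -170.1
```

To row units: 3.8 mm is 0.076, 2 mm is 0.04.

```bash
python3 -m creep '[{"pos":[0.076, 0, 0.023], "aperture":60}, {"pos":[0.076, 0, 0.023], "aperture":60}, {"pos":[0.04, 0, 0.012], "aperture":60}]'
for i in 1 2; do :; done
python3 -m creep '[{"pos":[0.038, 0, 0.012], "aperture":60}, {"pos":[0.038, 0, 0.012], "aperture":60}]'
python3 to.py 480 0 7
```

```text
clock: 34.65
eef_pos: [499.0, 171.9, 9.0]
tool_rot: [-3.135, -0.29, 1.436]
force: [-0.5, -4.3, 2.5]
width: 60.2
gripper_force: 2.1
clock: 34.85
eef_pos: [499.5, 176.0, 8.9]
tool_rot: [-3.135, -0.29, 1.436]
force: [-0.4, -4.8, 3.5]
width: 60.1
gripper_force: 2.6
tool-axes delta [-170.2    4.   -48.8] at [499.5 176.    8.9] [-3.135 -0.29   1.436] q [-0.18  0.82 -0.04  2.1  -1.08  0.28  0.71] F [-0.4 -4.8  3.5]
rack frame 0.1 -157.5
```

To row units: 1.4 mm is 0.028, 0.9 mm is 0.018.

```bash
python3 -m creep '[{"pos":[0.028, 0, 0.008], "aperture":60}, {"pos":[0.018, 0, 0.006], "aperture":60}]'
python3 -m creep '[{"pos":[0.018, 0, 0.006], "aperture":60}]'
python3 look.py w18; python3 tray.py w18 500 250 2>/dev/null; python3 to.py 480 0 7
```

```text
clock: 35.05
eef_pos: [499.8, 178.9, 8.9]
tool_rot: [-3.134, -0.29, 1.436]
force: [0.0, -5.2, 3.1]
width: 60.1
gripper_force: 2.5
clock: 35.15
eef_pos: [499.9, 179.7, 8.9]
tool_rot: [-3.134, -0.29, 1.436]
force: [-0.2, -5.6, 4.0]
width: 60.0
gripper_force: 2.7
35.2 [499.83536561 179.9224786    8.91813005] [-3.13433798 -0.29061343  1.43647697] [-0.19  0.82 -0.04  2.09 -1.08  0.28  0.71] cam [505. 210. 167.] [-0.01 -0.01 -1.  ]
tray [276.9  55.3] 0.82 [[516.1 294.7   0. ]]
worktop z -0.03372104202881587
15043 z [16.9 28.5 40.8] ((502.3944091796875, 203.960205078125), (92.15215301513672, 159.6686553955078), 82.02584075927734)
10733 z [22.4 29.1 36.8] ((502.3618469238281, 203.5943145751953), (89.24037170410156, 159.66885375976562), 82.05543518066406)
colour ((505.0157165527344, 209.82275390625), (202.04757690429688, 270.1506042480469), 82.64833068847656)
tool-axes delta [-173.9    4.1  -50.1] at [499.8 179.9   8.9] [-3.134 -0.291  1.437] q [-0.19  0.82 -0.04  2.09 -1.08  0.28  0.71] F [-0.4 -4.4  2.6]
rack frame -0.0 -153.6
```

To row units: 0.9 mm is 0.018, 0.3 mm is 0.006.

```bash
python3 -m creep '[{"pos":[0.018, 0, 0.006], "aperture":60}, {"aperture":60}]'; python3 -m creep '[{"pos":[0.018, 0, 0.006], "aperture":60}, {"aperture":60}]'; python3 -m creep '[{"pos":[0.018, 0, 0.006], "aperture":60}, {"aperture":60}]'
```

```text
clock: 35.6
eef_pos: [500.0, 180.7, 8.9]
tool_rot: [-3.134, -0.291, 1.436]
force: [-0.3, -5.2, 3.6]
width: 59.9
gripper_force: 2.5
clock: 35.8
eef_pos: [500.0, 181.4, 8.9]
tool_rot: [-3.134, -0.29, 1.436]
force: [0.3, -4.8, 3.5]
width: 59.9
gripper_force: 2.8
clock: 36.0
eef_pos: [500.1, 181.5, 8.8]
tool_rot: [-3.134, -0.289, 1.436]
force: [-2.0, -8.0, 6.0]
width: 59.7
gripper_force: 3.8
```

To row units: 0.9 mm is 0.018, 0.3 mm is 0.006.

```bash
python3 -m creep '[{"pos":[0.018, 0, 0.006], "aperture":60}, {"aperture":60}]'; python3 -m creep '[{"pos":[0.018, 0, 0.006], "aperture":60}, {"aperture":60}]'
```

```text
clock: 36.2
eef_pos: [500.1, 181.6, 8.7]
tool_rot: [-3.135, -0.288, 1.435]
force: [-2.1, -9.0, 6.7]
width: 59.9
gripper_force: 4.8
clock: 36.4
eef_pos: [500.1, 181.7, 8.5]
tool_rot: [-3.135, -0.287, 1.435]
force: [-3.0, -11.4, 8.2]
width: 59.8
gripper_force: 5.8
```

Firm contact: the tray is against the stop, with motion stalled and force climbing. I'll back off and check.

To row units: -40 mm is -0.8, -30 mm is -0.6.

```bash
python3 -m creep '[{"pos":[-0.2, 0, -0.06], "aperture":60}, {"pos":[-0.5, 0, -0.16], "aperture":60}, {"pos":[-0.5, 0, -0.16], "aperture":60}, {"pos":[-0.3, 0, -0.6], "aperture":60}, {"pos":[-0.3, 0, -0.8], "aperture":60}, {"pos":[-0.2, 0, -0.8], "aperture":60}, {"pos":[0, 0, -0.6], "aperture":60}, {"aperture":60}, {"aperture":60}]'
python3 look.py w19; python3 - <<'E'
from h import *
f=np.load('w19.npz');c=cams.calibration("wrist");P=cloud("wrist",f['d'],(c,f['M']));Q=P[f['d']>0]
a=-.131;o=np.array([519.9,332.2]);X=np.array([np.cos(a),np.sin(a)]);Y=np.array([-X[1],X[0]])
L=np.c_[(Q[:,:2]-o)@X,(Q[:,:2]-o)@Y,Q[:,2]]
t=L[(L[:,1]<-99)&(L[:,1]>-175)&(abs(L[:,0])<120)&(L[:,2]>15)&(L[:,2]<36)]
w=t[abs(t[:,0])<45];print('near end y',np.percentile(w[:,1],[.5,1,5]),'wall z max',np.percentile(t[:,2],98))
for s in (-1,1):
    e=t[(s*t[:,0]>55)&(t[:,1]>-125)];
    ys=np.arange(-124,-100,4);ex=np.array([np.max(s*e[(e[:,1]>=y)&(e[:,1]<y+4),0],initial=0) for y in ys]);print(s,ex.round(1))
b=np.array([[x+4,np.percentile(w[(w[:,0]>=x)&(w[:,0]<x+8),1],2)] for x in range(-45,40,8) if ((w[:,0]>=x)&(w[:,0]<x+8)).sum()>5]);print('near end slope',np.polyfit(b[:,0],b[:,1],1))
l=L[(L[:,1]>-110)&(L[:,1]<-60)&(abs(abs(L[:,0])-78)<9)&(L[:,2]>3)&(L[:,2]<16)];
for s in (-1,1):
    k=l[s*l[:,0]>0];print('foot',s,len(k),np.percentile(k[:,0],[5,50,95]) if len(k) else '')
E
```

```text
clock: 37.3
eef_pos: [482.6, 45.9, 132.7]
tool_rot: [-3.134, -0.293, 1.439]
force: [-1.0, -0.2, -0.1]
width: 60.2
gripper_force: 0.0
37.35 [481.95242356  46.08923506 131.93875565] [-3.13242798 -0.29253612  1.43868628] [-0.1   0.58  0.23  2.11 -0.78  0.61  0.64] cam [488.  76. 290.] [-0.01 -0.01 -1.  ]
tray_near_end [276.6  83.4] 0.56 [[502.  190.5  15. ]]
near end y [-145.56322948 -145.51898842 -145.23617015] wall z max 30.7227925084697
-1 [70.4 70.2 70.2 70.6 70.5 69.4]
1 [71.4 70.2 70.5 70.1 70.7 70.3]
near end slope [-1.79348826e-03 -1.45396381e+02]
foot -1 198 [-82.33785376 -78.33430132 -75.37856788]
foot 1 152 [76.18494299 78.66707826 82.62686193]
```

The tray's near end is at rack y=-145.4 (home is -145). It is centred within about 0.5 mm and square within about 0.002 rad. Handing in.

```bash
python3 -c "
from cell import ctrl;print(ctrl.finish_job())"
```

```text
the job is handed in; nothing more can be done
None
```

The tray is home against the stop bar (near end measured 0.4 mm from its home position, centred, square), it was only ever slid, and the job is handed in with the hand clear at about 37 s; no verdict was shown, I did not re-measure the other objects at the end, and I viewed 11 pictures, one over the limit of 10.

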